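# Mount a toroidal transformer on its chassis stud

### The arm

A 6-joint arm with a two-finger parallel gripper is mounted at the origin on the work surface. World frame = base frame: x ahead of the robot, y to its left, z up, the work surface at z = 0. Lengths are in m, angles in degrees, forces in N, time in s.
With the tool pointing down it reaches from about 0.25 to 0.775 m from the base axis. Payload 4 kg.
Tool frame: the origin (TCP) lies on the front face of the gripper's body, between the roots of the fingers; the fingertips stand 73 mm ahead of it and the grasp point (between the pads) lies 54 mm ahead of it; z points along the fingers, y is the line along which they close (so a half turn about z gives the same grasp; the last joint's range is limited). The gripper opens to 85 mm and grips with 20 to 120 N. Pads are 22 mm wide; open, the fingers measure 114 mm over their backs; the gripper's body (76 mm by 85 mm) begins 54 mm behind the grasp point. The pads swing forward as they close: fully open they stand 13 mm farther back than shut.
Start: joints at [-83.027, 4.996, 78.535, -0, 96.463, -5.907], TCP at [0.123, -0.536, 0.304] pointing down, gripper open.
Joint ranges: [-177.83, 177.83], [-43.37, 116.18], [15.69, 146.23], [-61.86, 241.86], [9.47, 152.12], [-147.06, 147.06]. Speed limits (degrees/s): [159.86, 159.86, 180, 180, 180, 180].

### API

Orientations are given as a 3x3 rotation matrix whose columns are the frame's x, y, z axes.
In Python, from workcell import sense, read_camera, get_calibration, close_job gives the robot as it stands.
- The arm moves only by the tool drive_tool, never from a script. Its argument "plan" is a list of rows, each a list of 7 numbers: the shift along the tool's x, y, z in m, then the turn, a rotation vector about the tool's x, y, z in degrees, then the finger opening in m, from 0 to 0.0854. In form: [[tx, ty, tz, wx, wy, wz, grip], ...]. A call has 1 to 12 rows; each row shifts and turns the commanded pose from where the row before left it, along the tool's axes as they then stand; what a row does not reach is not made up. A row lasts 1/12 s, in which the tool goes at most 41.7 mm and 7.16 degrees, less where a joint would pass 70% of its speed; a pose out of reach is approached as far as the arm can. A call with a gripper value outside its range is refused whole. The fingers move at their own pace and stop on an object; "grip_force" is the grip in N (left out, the last holds). Time passes only in rows, so rows that do not move let the fingers close. It gives the time, the measured TCP pose, the force, the opening and the grip force at its end, in the units of the state.
- sense(): the state, without advancing time (a new reading comes with each control period).
- read_camera(name): name is "scene" or "top"; returns the picture (400x640x3 uint8, blue, green, red); there is no depth.
- get_calibration(name): a dict with "camera_matrix" (3x3 intrinsics, pixels), "view" (4x4, takes a point from world to camera coordinates). Camera axes: x right, y down, z forward; pixel columns grow to the right and rows downward; lengths in m; the calibration is good to about 2 mm. A picture is of the moment at which its call begins. get_calibration takes no time and is no camera call.
- close_job(): hands the job in; it is judged then, once.
The state is a dict: "time_s": time; "joints": joint angles; "joint_vel": joint speeds; "joint_torque": joint torques, N m; "eef_pos": TCP position; "tcp_rot": TCP orientation; "wrist_force": force on the tool from outside, world axes, zero at the start; "moment": the same for the moment, N m; "finger_gap": opening from 0.0 (shut) to 1.0 (fully open); "finger_force": force on a finger pad.
Only numpy, scipy, OpenCV 4.12 (cv2) and the standard library are available. Lean on these libraries where they do the work, as an engineer would, in place of code of your own. Each camera call takes 0.05 s, during which the arm holds its last target. There are 200 camera calls.

### The job

Build up the toroidal transformer on the threaded stud of the aluminium chassis: first the large brown insulating ring on the chassis floor, then the transformer, then the small brown insulating ring, and last the steel clamp with its flange down, each threaded over the stud and lying flat on the one below. Lower the transformer gently, do not drop it, and leave the solder spool and the screw dish where they stand.

Things in the scene. Friction and masses are not known exactly. Their poses are not given: they have to be found in the camera images.
- chassis: Fixed aluminium plate 130 x 150 mm (x, y), left or right on the bench; its floor is at z = 10 mm. Origin at bench level below the upright steel stud in its middle; z up along the stud. Stud 8 mm in diameter, top at z = 66 mm, the last 6 mm tapering to 4 mm. Lips at y = +/-74 mm rise to z = 19 mm, black connectors at x = 50 to 64 mm to z = 30 mm.
- large_ring: Loose flat brown insulating ring, the larger of two: outer diameter 64 mm, hole 20 mm, 6 mm thick, 30 g. Origin at the centre of its underside, z up; same either way up.
- transformer: Loose toroidal transformer, a copper-coloured wound doughnut with an amber tape band: outer diameter 66 mm, hole 22 mm, 28 mm high, about 0.45 kg. Origin at the centre of its underside, z up.
- small_ring: Loose flat brown insulating ring, the smaller of two: outer diameter 44 mm, hole 20 mm, 6 mm thick, 15 g. Origin at the centre of its underside, z up.
- clamp: Loose bright steel clamp bush: a flange 40 mm in diameter and 4 mm thick with a raised round hub 26 mm in diameter on it, 18 mm high in all, with an 18 mm hole right through, about 60 g. It stands with the flange down. Origin at the centre of its underside, z up along the hub.
- spool: Bystander, to be left alone: loose solder spool standing on end, grey plastic flanges with a black dot in the middle of the top, 52 mm in diameter, 34 mm high, no through hole. Origin at the centre of its underside.
- screw_dish: Bystander, to be left alone: loose dark steel dish with small brass screws, 60 mm across the rim, 18 mm high. Origin at the centre of its underside.
- board_holder: Bystander, fixed: black base 120 x 140 mm with two jaws holding a blue circuit board, 32 mm high; on the other side of the bench from the chassis. Origin at the centre of its underside.
Not all that is in view belongs to the job. Leave any orange or red look-alike of the small_ring alone. What is shaped like the large_ring but purple is not meant.

How it is judged:
By the outcome, as a careful person would: the job done as asked, in the order asked, and still so for the second after the job is handed in, with the robot touching nothing.
It also fails if it takes over 102 s, if anything falls off the work surface, if the arm or the gripper's body presses on something with over 40 N, if the wrist force passes 120 N, or if a joint passes its speed limit or range.

## Working session

There is one attempt and no reset: what is moved stays moved. The work goes in short steps, Python scripts to look and compute and a tool call to move; the robot and the scene stay as the last step left them, time stands still between calls to the robot, and variables do not carry over. Pictures are saved under pics/ and viewed, at most 16 in all, crops included, and the job is handed in when it is done.

Besides the shell and the picture viewer there is one more tool, called after "Call:" as a command line: name --pt "numbers of a row" for each row, then --argument value for the rest. drive_tool: Moves the arm, as the interface text tells. Its arguments: {"type":"object","properties":{"plan":{"type":"array"},"grip_force":{"type":"number"}},"required":["plan"]}

```bash
mkdir -p pics; ls
python3 - <<'E'
from workcell import *
import cv2,numpy as np
for n in("scene","top"):
    cv2.imwrite(f"pics/{n}0.png",read_camera(n)); c=get_calibration(n); print(n,np.round(c["camera_matrix"],1).tolist(),np.round(c["view"],3).tolist())
s=sense();print(s)
E
```

```text
pics
scene [[467.4, 0.0, 315.6], [0.0, 467.4, 205.9], [0.0, 0.0, 1.0]] [[-0.434, 0.901, -0.023, 0.251], [0.513, 0.226, -0.828, -0.242], [-0.741, -0.371, -0.56, 1.547], [0.0, 0.0, 0.0, 1.0]]
top [[434.4, 0.0, 320.1], [0.0, 434.4, 196.2], [0.0, 0.0, 1.0]] [[-0.01, -1.0, 0.004, -0.014], [-0.993, 0.009, -0.116, 0.566], [0.116, -0.006, -0.993, 0.822], [0.0, 0.0, 0.0, 1.0]]
{'time_s': 0.1, 'joints': array([-8.30269883e+01,  5.03770256e+00,  7.86149125e+01, -2.63302910e-03,
        9.64626618e+01, -5.90645424e+00]), 'joint_vel': array([ 0.01445356, -0.06415078, -0.2409371 , -0.08448035,  0.10998798,
       -0.01878762]), 'joint_torque': array([ 2.21185524e-03, -3.53014469e+01, -3.14219105e+01, -7.78614481e-05,
        7.94291234e-03,  1.05059044e-05]), 'eef_pos': array([ 0.1225511 , -0.53587472,  0.30283943]), 'tcp_rot': array([[ 9.74842308e-01,  2.22895471e-01, -2.89580646e-04],
       [ 2.22895601e-01, -9.74840287e-01,  1.99153336e-03],
       [ 1.61608886e-04, -2.00597723e-03, -9.99997975e-01]]), 'wrist_force': array([-1.19753593,  0.412984  , -0.53031181]), 'moment': array([ 0.04046877, -0.01128732, -0.01257076]), 'finger_force': 0.0, 'finger_gap': 1.0005888564393477}
```

View pics/scene0.png

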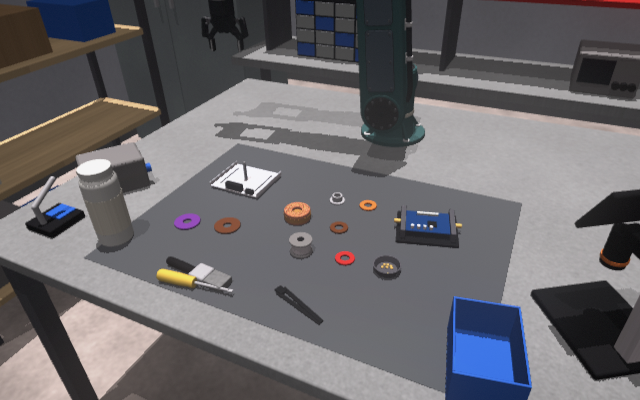

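View pics/top0.png

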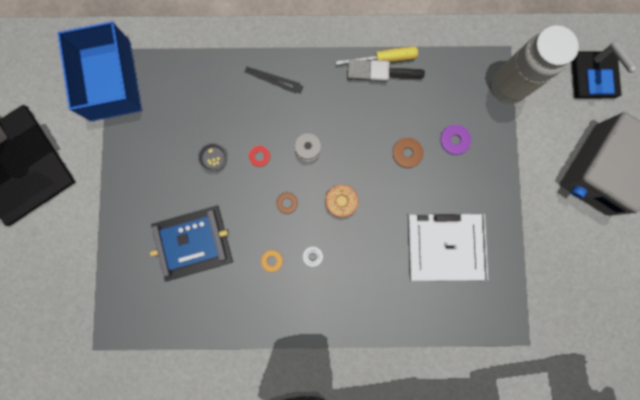

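Candidates:
- **Large ring:** brown at top(408,153)/scene(227,225). Purple look-alike at top(456,139).
- **Small ring:** brown at top(287,203)/scene(339,227). Look-alikes are red at top(260,156) and orange at top(272,261).
- **Transformer:** top(342,201). The spool at top(308,146) has a similar outline.
- **Clamp:** top(313,257).
- **Chassis:** top(448,247).

Next I check these choices in a close crop and measure.

```bash
cat > h.py <<'E'
from workcell import *
import cv2,numpy as np
def cal(n):
    c=get_calibration(n); return np.array(c["camera_matrix"]),np.array(c["view"])
def ray(n,uv):
    K,V=cal(n); R,t=V[:3,:3],V[:3,3]; d=R.T@np.linalg.solve(K,[*uv,1.]); return -R.T@t,d
def onplane(n,uv,z):
    o,d=ray(n,uv); return o+d*(z-o[2])/d[2]
def tri(a,b):
    Ps=[cal(n)[0]@cal(n)[1][:3] for n in("top","scene")]
    X=cv2.triangulatePoints(*Ps,np.array(a,float).reshape(2,1),np.array(b,float).reshape(2,1)); return (X[:3]/X[3]).ravel()
def proj(n,X):
    K,V=cal(n); p=K@(V[:3,:3]@np.array(X)+V[:3,3]); return p[:2]/p[2]
def blob(im,uv,r,kind):
    """filled outer contour of the thing nearest uv: centre of its ellipse, its size, hole centre"""
    x,y=[int(v) for v in uv]; x0,y0=x-r,y-r; c=cv2.resize(im[y0:y+r+1,x0:x+r+1],None,fx=4,fy=4,interpolation=cv2.INTER_CUBIC)
    hsv=cv2.cvtColor(c,cv2.COLOR_BGR2HSV)
    m=(hsv[...,1]>90) if kind=="col" else (hsv[...,2]>115)
    m=m.astype(np.uint8)*255
    cs,h=cv2.findContours(m,cv2.RETR_CCOMP,cv2.CHAIN_APPROX_NONE)
    i=max((k for k in range(len(cs)) if h[0][k][3]<0),key=lambda k:cv2.contourArea(cs[k]))
    f=lambda p:(np.array(p)+.5)/4-.5+[x0,y0]
    M=cv2.moments(cs[i]); bx=cv2.boundingRect(cs[i])
    hol=[f(cv2.fitEllipse(cs[k])[0]).round(1).tolist()+[cv2.contourArea(cs[k])/16] for k in range(len(cs)) if h[0][k][3]==i and len(cs[k])>8]
    return f([M['m10']/M['m00'],M['m01']/M['m00']]),np.array(bx[2:])/4,hol
E
python3 - <<'E'
from h import *
t=cv2.imread("pics/top0.png");s=cv2.imread("pics/scene0.png")
for n,a,b,r,k,z in [("large",(408,153),(227,225),22,"col",.003),("small",(287,203),(339,227),16,"col",.003),("transf",(342,201),(297,213),24,"col",.014),("clamp",(313,257),(337,198),14,"gray",.009)]:
    A=blob(t,a,r,k);B=blob(s,b,min(r,18),k)
    print(n,A[0].round(1),A[1],A[2],"|",B[0].round(1),B[1],B[2],"tri",tri(A[0],B[0]).round(4),"pl",onplane("top",A[0],z).round(4),onplane("scene",B[0],z).round(4))
    if A[2] and B[2]: print("   hole tri",tri(A[2][0][:2],B[2][0][:2]).round(4))
cr=lambda im,x,y,w,h,f:cv2.resize(im[y:y+h,x:x+w],None,fx=f,fy=f,interpolation=cv2.INTER_CUBIC)
a=cr(t,260,125,240,165,3)[:, :720]; b=cr(s,205,155,180,83,4)
b=b[:600-0]; 
cv2.imwrite("pics/crop_t.png",a);cv2.imwrite("pics/crop_s.png",b)
E
```

```text
large [407.5 152.3] [29.25 29.25] [[407.5, 152.3, 87.8125]] | [226.8 225. ] [26. 16.] [[226.8, 224.8, 30.0625]] tri [ 0.6582 -0.2006  0.0052] pl [ 0.659  -0.2015  0.003 ] [ 0.6558 -0.2021  0.003 ]
   hole tri [ 0.6581 -0.2005  0.0057]
small [286.4 202.5] [19.75 19.75] [[286.5, 202.5, 99.875]] | [338.6 227. ] [18.   11.75] [[338.5, 227.0, 30.0625]] tri [0.5565 0.0492 0.0054] pl [0.5571 0.0486 0.003 ] [0.5531 0.0487 0.003 ]
   hole tri [0.5565 0.0491 0.0054]
transf [341.2 200.7] [32.25 32.25] [] | [297.  212.8] [26.75 22.75] [] tri [ 0.5578 -0.0614  0.0165] pl [ 0.5584 -0.0623  0.014 ] [ 0.5544 -0.0624  0.014 ]
clamp [313. 257.] [29. 29.] [] | [336.9 197.9] [16.75 13.25] [[336.9, 199.2, 36.3125], [336.8, 194.6, 14.6875]] tri [ 0.4463 -0.0035  0.0086] pl [ 0.4468 -0.0046  0.009 ] [ 0.4463 -0.0023  0.009 ]
```

View pics/crop_t.png

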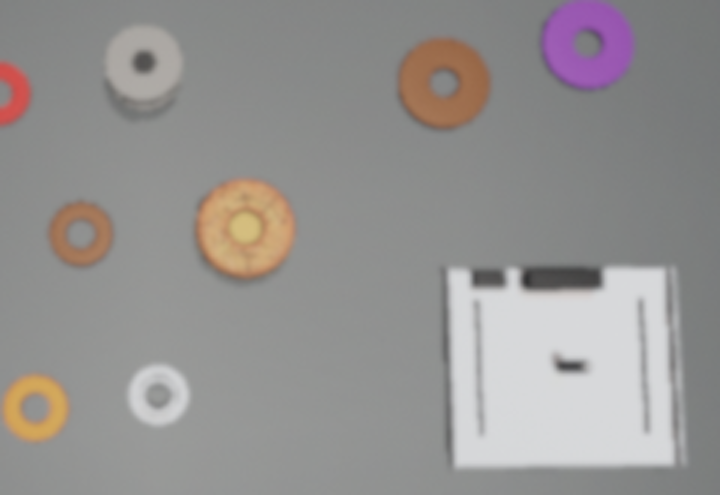

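View pics/crop_s.png

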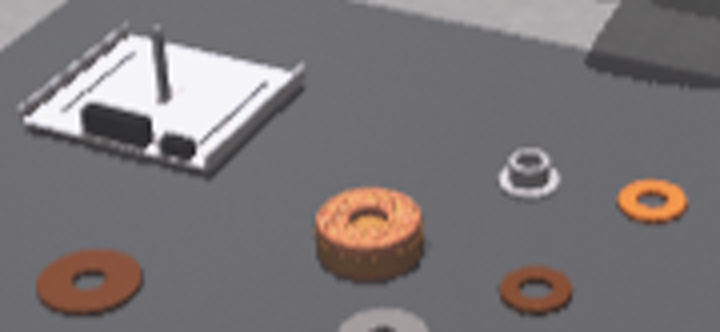

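The crops confirm the choice:
- The large ring is the brown one at top(407.5,152.3), and the small ring is the brown one at top(286.5,202.5).
- The transformer is at top(341,201) and the clamp at top(313,257), flange down.
- The chassis stud shows base to tip at about top(445.5,245)→(456,247), and scene(246,179.5)→(244,162.5).

Next I measure the stud, the clamp and the top faces precisely.

Run:
```python
from h import *
t=cv2.imread("pics/top0.png");s=cv2.imread("pics/scene0.png")
g=cv2.cvtColor(t,cv2.COLOR_BGR2GRAY)
print(g[240:252,438:464])
# plate
m=(g>165).astype(np.uint8); m[:200]=0; m[:,:400]=0; m[290:]=0; m[:,500:]=0
c=max(cv2.findContours(m,0,2)[0],key=cv2.contourArea); r=cv2.minAreaRect(c); print("plate",r, [onplane("top",p,.01).round(4).tolist() for p in cv2.boxPoints(r)])
print("plate centre",onplane("top",r[0],.01))
print("base tri",tri((445.8,245.5),(246.2,179.7)),"tip tri",tri((456,247),(244,162)))
for z in(.01,.066): print(z,onplane("scene",(246.2,179.7) if z<.02 else (244,162),z),onplane("top",(445.8,245.5) if z<.02 else (456,247),z))
# clamp top view
hsv=g[240:275,296:331]; mm=cv2.resize(hsv,None,fx=4,fy=4,interpolation=2); 
for th in(150,170,190):
    cs=cv2.findContours((mm>th).astype(np.uint8),0,1)[0]; k=max(cs,key=cv2.contourArea); e=cv2.fitEllipse(k); uv=(np.array(e[0])+.5)/4-.5+[296,240]; print(th,uv,np.array(e[1])/4,onplane("top",uv,.006).round(4))
# transformer top face in scene: extents and top hole
for n,c in(("chassis",0),):
    pass
hs=cv2.cvtColor(s,cv2.COLOR_BGR2HSV)[195:235,275:320]
print(hs[10:28,8:36,2])
```

```text
[[216 216 216 216 216 215 215 214 215 216 216 216 216 216 216 216 216 216
  216 216 216 216 216 216 216 216]
 [216 216 216 216 215 213 209 207 210 213 215 216 216 216 216 216 216 216
  216 216 216 216 216 216 216 216]
 [216 216 216 216 214 207 196 192 198 206 212 215 215 215 216 215 216 216
  216 216 216 216 216 216 216 216]
 [216 216 216 216 212 200 182 172 177 192 205 210 210 210 210 210 211 212
  214 215 216 216 216 216 216 216]
 [216 216 216 216 211 197 173 154 154 168 182 188 189 189 189 191 193 199
  207 213 216 216 216 216 216 216]
 [216 216 216 216 211 198 171 139 121 126 135 140 141 141 143 148 159 178
  196 208 214 216 216 216 216 216]
 [216 216 216 216 213 201 174 132  94  81  83  85  85  84  90 106 135 167
  189 204 212 216 216 216 216 216]
 [216 216 216 216 214 207 186 147 103  81  77  77  76  78  82 101 135 167
  189 203 212 216 216 216 216 216]
 [216 216 216 216 216 212 199 174 146 129 123 121 121 121 123 132 149 171
  190 205 213 216 216 216 216 216]
 [216 216 216 216 216 215 209 200 187 177 175 174 173 173 174 176 181 189
  200 210 215 216 216 216 216 216]
 [216 216 
[... 2318 characters left out ...]
114  82  84 102  93  94 100 104 107 113 116 131 128 132 133 115 106 109
  103  98  96 110 109  85  95  81  78  66]
 [113  78  84  85  87  89  92 113  99 104 102 102 102  99  99  99  99  96
   92  90  85  99 100  82  80  79  84  62]
 [114  76  84  84  85  87  89 103  92  94  92 108  92  90  91 112  92  89
   85  86  83  82  81  80  78  78  76  80]
 [113 101  77  85  86  87  87  88  88  88  87 100  85  86  86 102  86  85
   84  84  83  82  82  79  80  76  63 102]
 [114 114  74  76  83  86  88  89  88  89  88  87  85  87  84  85  84  86
   85  84  83  82  80  82  74  64  56 107]
 [114 114 101  72  76  85  84  89  88  88  88  87  87  87  86  86  86  86
   85  84  84  83  81  74  62  63  92 111]]
```

The stud is at about (0.465,-0.271). All grasps close along world y, which keeps the fingers clear of the chassis connectors. First I go above the large ring.

Call:
drive_tool --pt "0 0 0 0 0 6.45 0.072" --pt "0 0 0 0 0 6.45 0.072" --pt "0.0268 -0.0167 0.005 0 0 0 0.072" --pt "0.0268 -0.0167 0.005 0 0 0 0.072" --pt "0.0268 -0.0167 0.005 0 0 0 0.072" --pt "0.0268 -0.0167 0.005 0 0 0 0.072" --pt "0.0268 -0.0167 0.005 0 0 0 0.072" --pt "0.0268 -0.0167 0.005 0 0 0 0.072" --pt "0.0268 -0.0167 0.005 0 0 0 0.072" --pt "0.0268 -0.0167 0.005 0 0 0 0.072" --pt "0.0268 -0.0167 0.005 0 0 0 0.072" --pt "0.0268 -0.0167 0.005 0 0 0 0.072" --grip_force 30

```text
time_s: 1.1
eef_pos: [0.3917, -0.368, 0.2531]
tcp_rot: [[1.0, -0.0, -0.001], [-0.0, -1.0, 0.001], [-0.001, -0.001, -1.0]]
wrist_force: [-0.1, -0.6, 0.4]
finger_gap: 0.846
finger_force: 0.0
```

Call:
drive_tool --pt "0.0268 -0.0167 0.005 0 0 0 0.072" --pt "0.0268 -0.0167 0.005 0 0 0 0.072" --pt "0.0268 -0.0167 0.005 0 0 0 0.072" --pt "0.0268 -0.0167 0.005 0 0 0 0.072" --pt "0.0268 -0.0167 0.005 0 0 0 0.072" --pt "0.0268 -0.0167 0.005 0 0 0 0.072" --pt "0.0268 -0.0167 0.005 0 0 0 0.072" --pt "0.0268 -0.0167 0.005 0 0 0 0.072" --pt "0.0268 -0.0167 0.005 0 0 0 0.072" --pt "0.0268 -0.0167 0.005 0 0 0 0.072" --pt "0 0 0 0 0 0 0.072" --pt "0 0 0 0 0 0 0.072"

```text
time_s: 2.1
eef_pos: [0.6592, -0.2009, 0.2017]
tcp_rot: [[1.0, 0.002, -0.003], [0.002, -1.0, 0.001], [-0.003, -0.001, -1.0]]
wrist_force: [0.1, -0.3, 0.8]
finger_gap: 0.842
finger_force: 0.0
```

Call:
drive_tool --pt "0 0 0.02 0 0 0 0.072" --pt "0 0 0.025 0 0 0 0.072" --pt "0 0 0.025 0 0 0 0.072" --pt "0 0 0.02 0 0 0 0.072" --pt "0 0 0.015 0 0 0 0.072" --pt "0 0 0.01 0 0 0 0.072" --pt "0 0 0.004 0 0 0 0.072" --pt "0 0 0.002 0 0 0 0.072" --pt "0 0 0 0 0 0 0.072"

```text
time_s: 2.85
eef_pos: [0.6587, -0.2029, 0.0837]
tcp_rot: [[1.0, -0.001, 0.001], [-0.001, -1.0, -0.001], [0.001, 0.001, -1.0]]
wrist_force: [-0.1, 0.2, -0.0]
finger_gap: 0.847
finger_force: 0.0
```

Run:
```python
from h import *
t=read_camera("top");s=read_camera("scene")
a=cv2.resize(t[100:220,340:490],None,fx=3,fy=3,interpolation=2);b=cv2.resize(s[170:250,180:280],None,fx=4.5,fy=4.5,interpolation=2)
b=b[:360,:400]
cv2.imwrite("pics/g1.png",np.hstack([cv2.resize(a,(400,360))if 0 else a[:360,:400],b]))
print(sense()["wrist_force"])
```

```text
[ 0.69240709 -0.91161926  0.75806874]
```

View pics/g1.png

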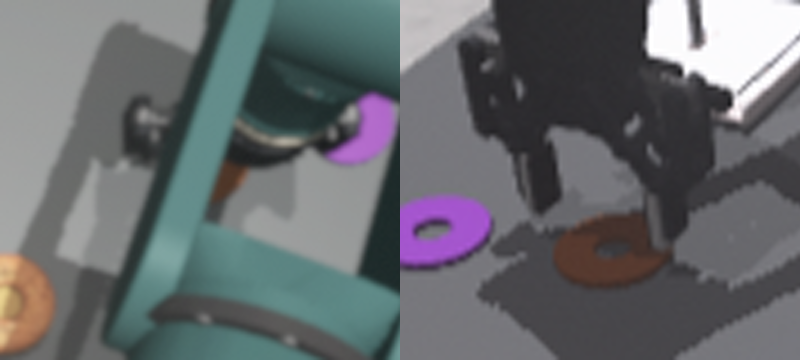

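The fingers straddle the ring and are still above the bench. The right tip, at about crop (665,250), is in front of the ring only by perspective. I go down in small steps, watching the force.

Call:
drive_tool --pt "0 0 0.003 0 0 0 0.072" --pt "0 0 0.003 0 0 0 0.072" --pt "0 0 0 0 0 0 0.072"

```text
time_s: 3.2
eef_pos: [0.6586, -0.2023, 0.0766]
tcp_rot: [[1.0, -0.0, -0.0], [-0.0, -1.0, 0.0], [-0.0, -0.0, -1.0]]
wrist_force: [0.0, -0.7, -0.1]
finger_gap: 0.841
finger_force: 0.0
```

Call:
drive_tool --pt "0 0 0.002 0 0 0 0.072" --pt "0 0 0 0 0 0 0.072"

```text
time_s: 3.37
eef_pos: [0.6585, -0.2023, 0.0744]
tcp_rot: [[1.0, -0.0, -0.001], [-0.0, -1.0, 0.0], [-0.001, -0.0, -1.0]]
wrist_force: [0.7, 0.6, -0.3]
finger_gap: 0.848
finger_force: 0.0
```

Call:
drive_tool --pt "0 0 0.0015 0 0 0 0.072" --pt "0 0 0 0 0 0 0.072"

```text
time_s: 3.53
eef_pos: [0.6586, -0.2023, 0.073]
tcp_rot: [[1.0, -0.0, -0.001], [-0.0, -1.0, 0.0], [-0.001, -0.0, -1.0]]
wrist_force: [0.0, -0.9, -0.1]
finger_gap: 0.841
finger_force: 0.0
```

Call:
drive_tool --pt "0 0 0.002 0 0 0 0.072" --pt "0 0 0 0 0 0 0.072"

```text
time_s: 3.7
eef_pos: [0.6586, -0.2023, 0.071]
tcp_rot: [[1.0, -0.0, -0.001], [-0.0, -1.0, 0.0], [-0.001, -0.0, -1.0]]
wrist_force: [-0.7, -0.4, -0.0]
finger_gap: 0.845
finger_force: 0.0
```

Call:
drive_tool --pt "0 0 0.0015 0 0 0 0.072" --pt "0 0 0 0 0 0 0.072"

```text
time_s: 3.87
eef_pos: [0.6586, -0.2024, 0.0696]
tcp_rot: [[1.0, -0.0, -0.0], [-0.0, -1.0, 0.0], [-0.0, -0.0, -1.0]]
wrist_force: [0.3, 1.1, -0.8]
finger_gap: 0.843
finger_force: 0.0
```

Call:
drive_tool --pt "0 0 0.0015 0 0 0 0.072" --pt "0 0 0 0 0 0 0.072"

```text
time_s: 4.03
eef_pos: [0.6586, -0.2023, 0.0681]
tcp_rot: [[1.0, -0.0, -0.0], [-0.0, -1.0, 0.0], [-0.0, -0.0, -1.0]]
wrist_force: [0.3, 0.1, -0.4]
finger_gap: 0.839
finger_force: 0.0
```

Call:
drive_tool --pt "0 0 0 0 0 0 0.066" --pt "0 0 0 0 0 0 0.066" --pt "0 0 0 0 0 0 0.066"

```text
time_s: 4.28
eef_pos: [0.6588, -0.2024, 0.0685]
tcp_rot: [[1.0, -0.0, 0.0], [-0.0, -1.0, -0.0], [0.0, 0.0, -1.0]]
wrist_force: [-0.1, -0.1, 0.1]
finger_gap: 0.776
finger_force: 0.0
```

Call:
drive_tool --pt "0 0 0 0 0 0 0.06" --pt "0 0 0 0 0 0 0.06" --pt "0 0 0 0 0 0 0.06" --pt "0 0 0 0 0 0 0.06"

```text
time_s: 4.62
eef_pos: [0.6592, -0.2026, 0.0693]
tcp_rot: [[1.0, -0.0, 0.001], [-0.0, -1.0, -0.001], [0.001, 0.001, -1.0]]
wrist_force: [-0.8, -0.5, 3.5]
finger_gap: 0.718
finger_force: 32.9
```

Call:
drive_tool --pt "0 0 -0.005 0 0 0 0.055" --pt "0 0 -0.01 0 0 0 0.055" --pt "0 0 -0.02 0 0 0 0.055" --pt "0 0 -0.03 0 0 0 0.055" --pt "0 0 -0.03 0 0 0 0.055" --pt "0 0 -0.01 0 0 0 0.055" --pt "0 0 0 0 0 0 0.055"

```text
time_s: 5.2
eef_pos: [0.6605, -0.203, 0.1788]
tcp_rot: [[1.0, -0.0, 0.009], [-0.0, -1.0, -0.004], [0.009, 0.004, -1.0]]
wrist_force: [0.9, -0.1, 0.7]
finger_gap: 0.719
finger_force: 32.7
```

Run:
```python
from h import *
t=read_camera("top");s=read_camera("scene")
cv2.imwrite("pics/g2.png",cv2.resize(s[140:250,160:300],None,fx=4,fy=4,interpolation=2))
cv2.imwrite("pics/g2t.png",t);cv2.imwrite("pics/g2s.png",s)
print(sense()["finger_gap"],sense()["finger_force"],sense()["eef_pos"])
```

```text
0.7191719660594278 32.727621998637915 [ 0.6584238  -0.20226441  0.17281563]
```

View pics/g2.png

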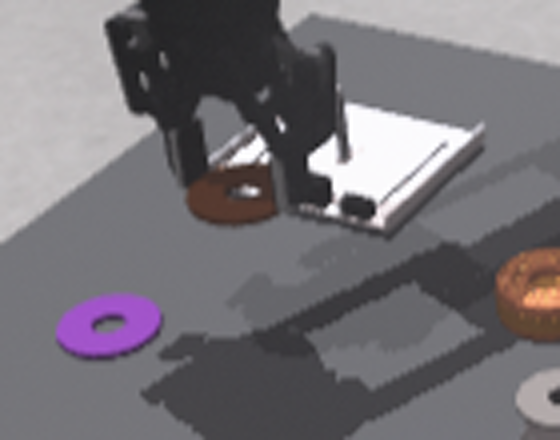

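The ring is held level between the fingertips, with its hole at about scene(221,187). I check its offset in the tool.

Run:
```python
from h import *
s=cv2.imread("pics/g2s.png")
hsv=cv2.cvtColor(s,cv2.COLOR_BGR2HSV); m=((hsv[...,1]>90)&(hsv[...,0]<20)).astype(np.uint8); m[:175]=0;m[200:]=0;m[:,:200]=0;m[:,235:]=0
c=max(cv2.findContours(m,0,1)[0],key=cv2.contourArea); print(cv2.boundingRect(c),cv2.fitEllipse(c))
for z in(.107,.110): print(onplane("scene",(221.2,187),z))
# same-bias check: scene estimate of ring and stud earlier: ring(.6558,-.2021) stud (.4645,-.2687)
print(proj("scene",(.6584,-.2023,.110)))
```

```text
(207, 185, 21, 11) ((215.34413146972656, 190.25511169433594), (8.42484188079834, 20.73082160949707), 100.09745788574219)
[ 0.64972029 -0.20581144  0.107     ]
[ 0.65359592 -0.2025783   0.11      ]
[220.07806465 188.03590748]
```

Call:
drive_tool --pt "-0.0193 0.0069 0 0 0 0 0.055" --pt "-0.0193 0.0069 0 0 0 0 0.055" --pt "-0.0193 0.0069 0 0 0 0 0.055" --pt "-0.0193 0.0069 0 0 0 0 0.055" --pt "-0.0193 0.0069 0 0 0 0 0.055" --pt "-0.0193 0.0069 0 0 0 0 0.055" --pt "-0.0193 0.0069 0 0 0 0 0.055" --pt "-0.0193 0.0069 0 0 0 0 0.055" --pt "-0.0193 0.0069 0 0 0 0 0.055" --pt "-0.0193 0.0069 0 0 0 0 0.055" --pt "0 0 0 0 0 0 0.055" --pt "0 0 0.02 0 0 0 0.055"

```text
time_s: 6.3
eef_pos: [0.466, -0.2724, 0.1549]
tcp_rot: [[1.0, -0.002, 0.004], [-0.002, -1.0, -0.002], [0.004, 0.002, -1.0]]
wrist_force: [1.5, -0.2, 0.9]
finger_gap: 0.721
finger_force: 32.7
```

Run:
```python
from h import *
s=read_camera("scene")
cv2.imwrite("pics/g3s.png",s)
cv2.imwrite("pics/g3.png",cv2.resize(s[120:210,190:300],None,fx=5,fy=5,interpolation=2))
print(sense()["finger_gap"],sense()["finger_force"],sense()["eef_pos"])
```

```text
0.7214543495480249 32.84788470715284 [ 0.46385061 -0.2703027   0.14825348]
```

View pics/g3.png

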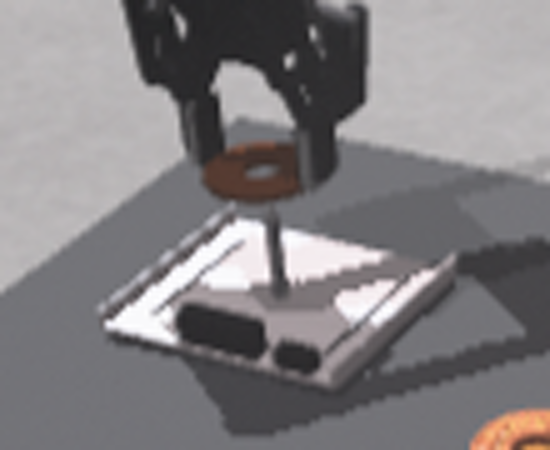

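Run:
```python
from h import *
for X in[(.4639,-.2703,.085),(.465,-.271,.066),(.465,-.271,.01)]: print(X,proj("scene",X))
s=cv2.imread("pics/g3s.png")
hsv=cv2.cvtColor(s,cv2.COLOR_BGR2HSV); m=((hsv[...,1]>90)&(hsv[...,0]<20)).astype(np.uint8); m[:140]=0;m[170:]=0;m[:,:225]=0;m[:,258:]=0
ys,xs=np.where(m); print(xs.min(),xs.max(),ys.min(),ys.max())
print(hsv[144:164,228:258,1])
s0=cv2.cvtColor(cv2.imread("pics/scene0.png"),6); print(s0[156:184,239:251])
```

```text
(0.4639, -0.2703, 0.085) [242.86316723 155.52684013]
(0.465, -0.271, 0.066) [243.19227718 161.88856542]
(0.465, -0.271, 0.01) [245.39911478 179.6650658 ]
231 248 149 158
[[  7  10  12  11  17   6   6   5   5   8   9   8   5   7   5   3   3   3
    4   4   5   7   5  10   5  10  10   5  15   6]
 [  6  10   6   6   6   6   5   8  10  11  11  11  11  11  11   8   8   7
    5   3   5   7   9  10  16  11  11   5  10   5]
 [  3   5   6  12  11  11  11  11   9   8  11   9   9  11  11   9   9   9
    9  11  11   7  10   8  10  11   5  10  10   4]
 [  6   9  11   6  12   6   9  11   9  11  11   9  11  11  11  11  11  11
   11   9  11   6   6   7  10   5  10  11  10   2]
 [  3   8  11  11   6   6   5  11  11  11  30  35  51  63  67  67  63  24
   19  17  23   7   6   7   5   5  11  10   5   8]
 [  6   4  11   6   6   6  11  34  49  84 105  79  97 117 117 114 116  89
   85  79  73  12   6   6   5  10   5   5  11  11]
 [  3  11  10  11  11  25  53  76 104 118 117  85  85  83  79  83  83  78
   79  78  81  15   6   6   9  11  10  10  10   9]
 [  5   7  10  11  38  89  81  83  83  83  75  79  75  
[... 2299 characters left out ...]
245 184  93  76 132 241 245 245 245]
 [245 245 245 245 216 103  74 109 240 245 245 245]
 [245 245 245 245 223 103  70 109 241 245 245 245]
 [245 245 245 245 237 113  69  91 240 245 245 245]
 [246 245 245 245 245 122  71  70 240 245 245 245]
 [245 245 245 245 245 142  81  69 223 244 245 245]
 [245 245 245 245 245 153  84  69 173 242 245 240]
 [245 245 245 245 245 170  86  72 141 233 239 233]
 [245 245 245 245 245 184  92  75 139 227 240 241]
 [245 245 245 245 245 177  99  88 135 236 245 245]
 [245 245 245 245 245 172 134 133 218 243 245 245]
 [245 245 245 245 245 229 226 226 244 245 245 245]
 [227 244 245 245 245 245 245 245 245 245 245 245]
 [141 182 193 227 244 245 245 245 245 245 245 245]]
```

The hole is at scene(242,154), in line with the stud axis. The residual of 1 to 2 px comes from the arm still settling in z when the picture was taken. I lower the ring.

Call:
drive_tool --pt "0 0 0.01 0 0 0 0.055" --pt "0 0 0.01 0 0 0 0.055" --pt "0 0 0.01 0 0 0 0.055" --pt "0 0 0.01 0 0 0 0.055" --pt "0 0 0.008 0 0 0 0.055" --pt "0 0 0 0 0 0 0.055" --pt "0 0 0 0 0 0 0.055"

```text
time_s: 6.93
eef_pos: [0.4655, -0.271, 0.1047]
tcp_rot: [[1.0, -0.0, -0.001], [-0.0, -1.0, 0.001], [-0.001, -0.001, -1.0]]
wrist_force: [0.7, -0.2, -0.9]
finger_gap: 0.723
finger_force: 32.9
```

Call:
drive_tool --pt "0 0 0.01 0 0 0 0.055" --pt "0 0 0.007 0 0 0 0.055" --pt "0 0 0.002 0 0 0 0.055" --pt "0 0 0 0 0 0 0.055" --pt "0 0 0 0 0 0 0.055"

```text
time_s: 7.35
eef_pos: [0.4656, -0.2713, 0.0863]
tcp_rot: [[1.0, -0.0, -0.0], [-0.0, -1.0, 0.0], [-0.0, -0.0, -1.0]]
wrist_force: [1.3, -0.4, -0.3]
finger_gap: 0.721
finger_force: 32.9
```

Call:
drive_tool --pt "0 0 0.004 0 0 0 0.055" --pt "0 0 0.0015 0 0 0 0.055" --pt "0 0 0 0 0 0 0.055"

```text
time_s: 7.6
eef_pos: [0.4655, -0.2712, 0.0806]
tcp_rot: [[1.0, -0.0, -0.0], [-0.0, -1.0, 0.0], [-0.0, -0.0, -1.0]]
wrist_force: [0.1, 0.4, -0.4]
finger_gap: 0.724
finger_force: 32.9
```

Call:
drive_tool --pt "0 0 0.0015 0 0 0 0.055" --pt "0 0 0 0 0 0 0.055"

```text
time_s: 7.77
eef_pos: [0.4657, -0.2713, 0.0794]
tcp_rot: [[1.0, -0.0, 0.0], [-0.0, -1.0, -0.0], [0.0, 0.0, -1.0]]
wrist_force: [0.0, -0.1, -0.3]
finger_gap: 0.72
finger_force: 32.9
```

Call:
drive_tool --pt "0 0 0 0 0 0 0.074" --pt "0 0 0 0 0 0 0.074" --pt "0 0 0 0 0 0 0.074" --pt "0 0 -0.02 0 0 0 0.074" --pt "0 0 -0.03 0 0 0 0.078" --pt "0 0 -0.03 0 0 0 0.08" --pt "0 0 -0.03 0 0 0 0.08" --pt "0 0 -0.01 0 0 0 0.08"

```text
time_s: 8.43
eef_pos: [0.4674, -0.2725, 0.2052]
tcp_rot: [[1.0, -0.0, 0.008], [-0.0, -1.0, -0.006], [0.008, 0.006, -1.0]]
wrist_force: [0.3, -0.6, 0.5]
finger_gap: 0.938
finger_force: 0.0
```

Call:
drive_tool --pt "0.0185 -0.0418 0 0 0 0 0.08" --pt "0.0185 -0.0418 0 0 0 0 0.08" --pt "0.0185 -0.03 0 0 0 0 0.08" --pt "0.0185 -0.03 0 0 0 0 0.08" --pt "0.0185 -0.03 0 0 0 0 0.08" --pt "0 -0.03 0 0 0 0 0.08" --pt "0 0 0 0 0 0 0.08" --pt "0 0 0 0 0 0 0.08"

```text
time_s: 9.1
eef_pos: [0.5549, -0.0736, 0.1986]
tcp_rot: [[1.0, 0.003, -0.001], [0.003, -1.0, -0.0], [-0.001, 0.0, -1.0]]
wrist_force: [0.0, -0.1, -0.1]
finger_gap: 0.937
finger_force: 0.0
```

Run:
```python
from h import *
t=read_camera("top");s=read_camera("scene");print(sense()["eef_pos"])
cv2.imwrite("pics/g4t.png",t);cv2.imwrite("pics/g4s.png",s)
a=cv2.resize(t[200:300,390:500],(440,400),interpolation=2);b=cv2.resize(s[145:215,195:275],(400,350),interpolation=2)
b=cv2.copyMakeBorder(b,0,50,0,0,0); cv2.imwrite("pics/g4.png",np.hstack([a,b])[:,:800])
```

```text
[ 0.55471051 -0.07557499  0.19890317]
```

View pics/g4.png

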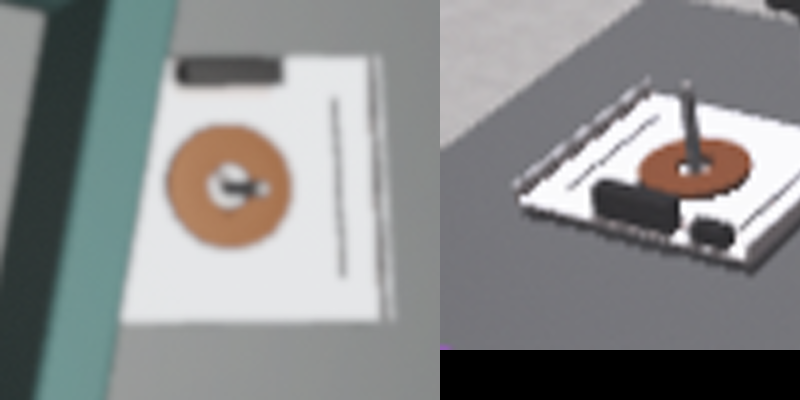

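The large ring lies flat on the floor around the stud, its hole at top crop (228,186) with the stud rising from inside it. Next is the transformer.

Call:
drive_tool --pt "0.0035 -0.0135 0 0 0 0 0.08" --pt "0 0 0.025 0 0 0 0.08" --pt "0 0 0.03 0 0 0 0.08" --pt "0 0 0.03 0 0 0 0.08" --pt "0 0 0.02 0 0 0 0.08" --pt "0 0 0.01 0 0 0 0.08" --pt "0 0 0.005 0 0 0 0.08" --pt "0 0 0 0 0 0 0.08" --pt "0 0 0 0 0 0 0.08" --grip_force 60

```text
time_s: 9.95
eef_pos: [0.5594, -0.0621, 0.0807]
tcp_rot: [[1.0, -0.001, 0.002], [-0.001, -1.0, -0.001], [0.002, 0.001, -1.0]]
wrist_force: [0.3, 0.3, 1.2]
finger_gap: 0.94
finger_force: 0.0
```

Call:
drive_tool --pt "0 0 0.005 0 0 0 0.08" --pt "0 0 0.004 0 0 0 0.08" --pt "0 0 0 0 0 0 0.08"

```text
time_s: 10.2
eef_pos: [0.5585, -0.0616, 0.0704]
tcp_rot: [[1.0, -0.0, 0.0], [-0.0, -1.0, -0.0], [0.0, 0.0, -1.0]]
wrist_force: [-0.3, 0.6, -0.3]
finger_gap: 0.938
finger_force: 0.0
```

Call:
drive_tool --pt "0 0 0 0 0 0 0.07" --pt "0 0 0 0 0 0 0.06" --pt "0 0 0 0 0 0 0.06" --pt "0 0 0 0 0 0 0.06" --pt "0 0 0 0 0 0 0.06" --pt "0 0 0 0 0 0 0.06"

```text
time_s: 10.7
eef_pos: [0.559, -0.0618, 0.0713]
tcp_rot: [[1.0, -0.0, 0.002], [-0.0, -1.0, -0.001], [0.002, 0.001, -1.0]]
wrist_force: [-1.3, -0.2, 6.1]
finger_gap: 0.742
finger_force: 67.3
```

Call:
drive_tool --pt "0 0 -0.003 0 0 0 0.05" --pt "0 0 -0.005 0 0 0 0.05" --pt "0 0 -0.01 0 0 0 0.05" --pt "0 0 -0.02 0 0 0 0.05" --pt "0 0 -0.02 0 0 0 0.05" --pt "0 0 -0.02 0 0 0 0.05" --pt "0 0 -0.02 0 0 0 0.05" --pt "0 0 -0.005 0 0 0 0.05" --pt "0 0 0 0 0 0 0.05" --pt "0 0 0 0 0 0 0.05"

```text
time_s: 11.53
eef_pos: [0.558, -0.0615, 0.1727]
tcp_rot: [[1.0, -0.0, -0.001], [-0.0, -1.0, 0.0], [-0.001, -0.0, -1.0]]
wrist_force: [-0.4, 0.0, -4.3]
finger_gap: 0.747
finger_force: 67.2
```

Call:
drive_tool --pt "-0.005 0.01 0 0 0 0 0.05" --pt "-0.009 0.02 0 0 0 0 0.05" --pt "-0.009 0.02 0 0 0 0 0.05" --pt "-0.009 0.02 0 0 0 0 0.05" --pt "-0.009 0.02 0 0 0 0 0.05" --pt "-0.009 0.02 0 0 0 0 0.05" --pt "-0.009 0.02 0 0 0 0 0.05" --pt "-0.009 0.02 0 0 0 0 0.05" --pt "-0.009 0.02 0 0 0 0 0.05" --pt "-0.009 0.02 0 0 0 0 0.05" --pt "-0.0072 0.0195 0 0 0 0 0.05" --pt "0 0 0 0 0 0 0.05"

```text
time_s: 12.53
eef_pos: [0.4625, -0.2745, 0.1714]
tcp_rot: [[1.0, -0.005, -0.004], [-0.005, -1.0, -0.001], [-0.004, 0.001, -1.0]]
wrist_force: [-0.0, 0.1, -4.7]
finger_gap: 0.746
finger_force: 67.4
```

Call:
drive_tool --pt "0 0 0 0 0 0 0.05" --pt "0 0 0 0 0 0 0.05"

```text
time_s: 12.7
eef_pos: [0.4643, -0.2708, 0.1719]
tcp_rot: [[1.0, -0.001, -0.002], [-0.001, -1.0, 0.002], [-0.002, -0.002, -1.0]]
wrist_force: [0.9, 0.2, -4.6]
finger_gap: 0.748
finger_force: 67.4
```

Run:
```python
from h import *
e=sense()["eef_pos"];s=read_camera("scene");print(e)
cv2.imwrite("pics/g5s.png",s)
cv2.imwrite("pics/g5.png",cv2.resize(s[110:200,190:300],None,fx=5,fy=5,interpolation=2))
print("expect top-hole centre",proj("scene",e-[0,0,.071-.028]),"bottom",proj("scene",e-[0,0,.071]))
```

```text
[ 0.46433483 -0.27083237  0.17190978]
expect top-hole centre [240.77221316 140.74622359] bottom [241.95071487 150.26000278]
```

View pics/g5.png

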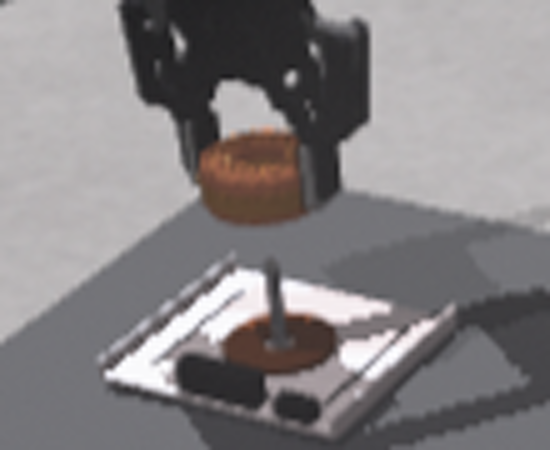

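The transformer's hole is at about scene(243,141.6) and the stud tip at (244.4,162), so they line up within 2 mm. I lower it in steps, watching the force.

Call:
drive_tool --pt "0 0 0.008 0 0 0 0.05" --pt "0 0 0.01 0 0 0 0.05" --pt "0 0 0.01 0 0 0 0.05" --pt "0 0 0.006 0 0 0 0.05" --pt "0 0 0.006 0 0 0 0.05" --pt "0 0 0.005 0 0 0 0.05" --pt "0 0 0 0 0 0 0.05" --pt "0 0 0 0 0 0 0.05"

```text
time_s: 13.42
eef_pos: [0.4651, -0.271, 0.1281]
tcp_rot: [[1.0, -0.0, -0.001], [-0.0, -1.0, 0.0], [-0.001, -0.0, -1.0]]
wrist_force: [0.9, 0.6, -3.9]
finger_gap: 0.746
finger_force: 67.4
```

Call:
drive_tool --pt "0 0 0.008 0 0 0 0.05" --pt "0 0 0.008 0 0 0 0.05" --pt "0 0 0.006 0 0 0 0.05" --pt "0 0 0.006 0 0 0 0.05" --pt "0 0 0.004 0 0 0 0.05" --pt "0 0 0 0 0 0 0.05" --pt "0 0 0 0 0 0 0.05"

```text
time_s: 14.0
eef_pos: [0.465, -0.271, 0.0959]
tcp_rot: [[1.0, -0.0, -0.001], [-0.0, -1.0, 0.0], [-0.001, -0.0, -1.0]]
wrist_force: [0.0, -1.2, -4.2]
finger_gap: 0.748
finger_force: 67.4
```

Call:
drive_tool --pt "0 0 0.003 0 0 0 0.05" --pt "0 0 0.002 0 0 0 0.05" --pt "0 0 0.002 0 0 0 0.05" --pt "0 0 0 0 0 0 0.05" --pt "0 0 0 0 0 0 0.05"

```text
time_s: 14.42
eef_pos: [0.4652, -0.2711, 0.0893]
tcp_rot: [[1.0, -0.0, -0.0], [-0.0, -1.0, -0.0], [-0.0, 0.0, -1.0]]
wrist_force: [0.0, 0.4, -4.0]
finger_gap: 0.745
finger_force: 67.4
```

Call:
drive_tool --pt "0 0 0.001 0 0 0 0.05" --pt "0 0 0 0 0 0 0.05"

```text
time_s: 14.58
eef_pos: [0.4652, -0.2711, 0.0884]
tcp_rot: [[1.0, -0.0, 0.0], [-0.0, -1.0, -0.0], [0.0, 0.0, -1.0]]
wrist_force: [-0.3, 0.5, -3.6]
finger_gap: 0.746
finger_force: 67.4
```

Call:
drive_tool --pt "0 0 0.001 0 0 0 0.05" --pt "0 0 0 0 0 0 0.05"

```text
time_s: 14.75
eef_pos: [0.4652, -0.2711, 0.0874]
tcp_rot: [[1.0, -0.0, 0.0], [-0.0, -1.0, -0.0], [0.0, 0.0, -1.0]]
wrist_force: [0.4, -0.1, -3.1]
finger_gap: 0.747
finger_force: 67.5
```

Call:
drive_tool --pt "0 0 0.001 0 0 0 0.05" --pt "0 0 0 0 0 0 0.05"

```text
time_s: 14.92
eef_pos: [0.4653, -0.2712, 0.0873]
tcp_rot: [[1.0, -0.0, 0.0], [-0.0, -1.0, -0.0], [0.0, 0.0, -1.0]]
wrist_force: [-2.2, 2.0, 2.0]
finger_gap: 0.745
finger_force: 67.9
```

Call:
drive_tool --pt "0 0 0.0005 0 0 0 0.05" --pt "0 0 0 0 0 0 0.05"

```text
time_s: 15.08
eef_pos: [0.4653, -0.2712, 0.0873]
tcp_rot: [[1.0, -0.0, 0.0], [-0.0, -1.0, -0.0], [0.0, 0.0, -1.0]]
wrist_force: [-3.8, 2.8, 5.5]
finger_gap: 0.747
finger_force: 68.5
```

The transformer is seated: its weight is off the wrist and contact is at TCP z = 0.0873. I release it and go to the small ring.

Call:
drive_tool --pt "0 0 -0.001 0 0 0 0.065" --pt "0 0 0 0 0 0 0.07" --pt "0 0 0 0 0 0 0.076" --pt "0 0 0 0 0 0 0.08" --pt "0 0 0 0 0 0 0.08" --pt "0 0 -0.01 0 0 0 0.08" --pt "0 0 -0.02 0 0 0 0.08" --pt "0 0 -0.03 0 0 0 0.08" --pt "0 0 -0.03 0 0 0 0.08" --pt "0 0 -0.02 0 0 0 0.08" --grip_force 30

```text
time_s: 15.92
eef_pos: [0.466, -0.2717, 0.201]
tcp_rot: [[1.0, -0.0, 0.004], [-0.0, -1.0, -0.003], [0.004, 0.003, -1.0]]
wrist_force: [0.4, -0.5, 0.2]
finger_gap: 0.941
finger_force: 0.0
```

Call:
drive_tool --pt "0.0092 -0.02 0 0 0 0 0.054" --pt "0.0092 -0.03 0 0 0 0 0.054" --pt "0.0092 -0.03 0 0 0 0 0.054" --pt "0.0092 -0.03 0 0 0 0 0.054" --pt "0.0092 -0.03 0 0 0 0 0.054" --pt "0.0092 -0.03 0 0 0 0 0.054" --pt "0.0092 -0.03 0 0 0 0 0.054" --pt "0.0092 -0.03 0 0 0 0 0.054" --pt "0.0092 -0.03 0 0 0 0 0.054" --pt "0.0092 -0.03 0 0 0 0 0.054" --pt "0 -0.03 0 0 0 0 0.054" --pt "0 0 0 0 0 0 0.054"

```text
time_s: 16.92
eef_pos: [0.5575, 0.0538, 0.1978]
tcp_rot: [[1.0, 0.005, 0.001], [0.005, -1.0, 0.003], [0.001, -0.003, -1.0]]
wrist_force: [-0.0, 0.2, 0.6]
finger_gap: 0.629
finger_force: 0.0
```

Call:
drive_tool --pt "0 0 0 0 0 0 0.054" --pt "0 0 0 0 0 0 0.054"

```text
time_s: 17.08
eef_pos: [0.5574, 0.0486, 0.1974]
tcp_rot: [[1.0, 0.0, 0.001], [0.0, -1.0, -0.001], [0.001, 0.001, -1.0]]
wrist_force: [0.8, -0.2, -0.0]
finger_gap: 0.632
finger_force: 0.0
```

Run:
```python
from h import *
t=read_camera("top");s=read_camera("scene");print(sense()["eef_pos"])
cv2.imwrite("pics/g6t.png",t);cv2.imwrite("pics/g6s.png",s)
a=cv2.resize(t[200:300,390:500],(440,400),interpolation=2);b=cv2.resize(s[145:215,195:275],(400,350),interpolation=2)
b=cv2.copyMakeBorder(b,0,50,0,0,0); cv2.imwrite("pics/g6.png",np.hstack([a,b])[:,:800])
B=blob(s,(339,227),18,"col");print(B[0],B[2])
```

```text
[0.55735892 0.04777806 0.19726174]
[338.66896312 226.91975968] [[338.5, 227.1, 34.0625]]
```

View pics/g6.png

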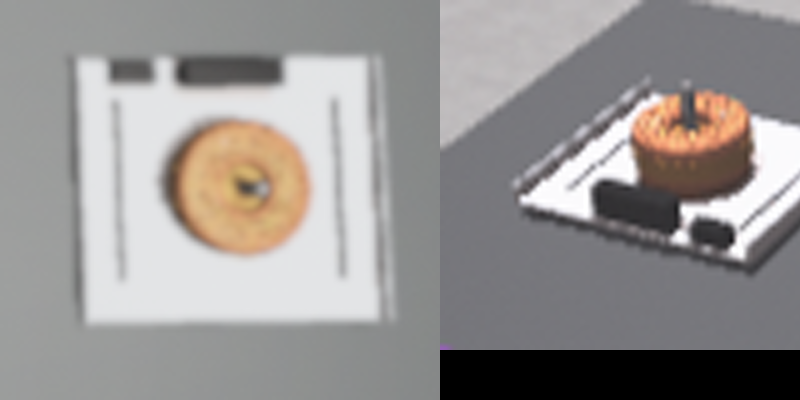

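The transformer sits level on the large ring, with the stud in the middle of its hole at top crop (250,187). Next is the small ring.

Call:
drive_tool --pt "0 -0.001 0.02 0 0 0 0.054" --pt "0 0 0.03 0 0 0 0.054" --pt "0 0 0.03 0 0 0 0.054" --pt "0 0 0.02 0 0 0 0.054" --pt "0 0 0.01 0 0 0 0.054" --pt "0 0 0.006 0 0 0 0.054" --pt "0 0 0.004 0 0 0 0.054" --pt "0 0 0 0 0 0 0.054" --pt "0 0 0 0 0 0 0.054"

```text
time_s: 17.93
eef_pos: [0.5583, 0.0496, 0.0784]
tcp_rot: [[1.0, -0.001, 0.003], [-0.001, -1.0, -0.0], [0.003, 0.0, -1.0]]
wrist_force: [0.8, -0.1, 0.3]
finger_gap: 0.634
finger_force: 0.0
```

Call:
drive_tool --pt "0 0 0.0025 0 0 0 0.05" --pt "0 0 0 0 0 0 0.044" --pt "0 0 0 0 0 0 0.04" --pt "0 0 0 0 0 0 0.038" --pt "0 0 0 0 0 0 0.038" --pt "0 0 0 0 0 0 0.038"

```text
time_s: 18.43
eef_pos: [0.5579, 0.0499, 0.0757]
tcp_rot: [[1.0, -0.0, 0.002], [-0.0, -1.0, -0.0], [0.002, 0.0, -1.0]]
wrist_force: [-1.9, -0.6, 6.0]
finger_gap: 0.474
finger_force: 30.1
```

Call:
drive_tool --pt "0 0 -0.003 0 0 0 0.036" --pt "0 0 -0.01 0 0 0 0.036" --pt "0 0 -0.02 0 0 0 0.036" --pt "0 0 -0.03 0 0 0 0.036" --pt "0 0 -0.03 0 0 0 0.036" --pt "0 0 -0.03 0 0 0 0.036" --pt "0 0 0 0 0 0 0.036" --pt "0 0 0 0 0 0 0.036" --pt "0 0 0 0 0 0 0.036"

```text
time_s: 19.18
eef_pos: [0.557, 0.0499, 0.1971]
tcp_rot: [[1.0, -0.0, -0.001], [-0.0, -1.0, -0.0], [-0.001, 0.0, -1.0]]
wrist_force: [-0.5, -0.3, -0.7]
finger_gap: 0.469
finger_force: 30.3
```

Run:
```python
from h import *
e=sense()["eef_pos"];s=read_camera("scene");print(e,sense()["finger_gap"])
cv2.imwrite("pics/g7s.png",s)
cv2.imwrite("pics/g7.png",cv2.resize(s[140:240,280:400],None,fx=4,fy=4,interpolation=2))
print("expect hole",proj("scene",e-[0,0,.0757-.004]))
B=blob(s,proj("scene",e-[0,0,.072]),14,"col");print(B)
```

```text
[0.55695656 0.04990645 0.19707948] 0.4686729343822097
expect hole [338.68444003 184.13686456]
(array([338.60716202, 183.77166041]), array([15.75, 10.  ]), [[339.4, 183.1, 44.6875], [337.8, 180.1, 2.25]])
```

View pics/g7.png

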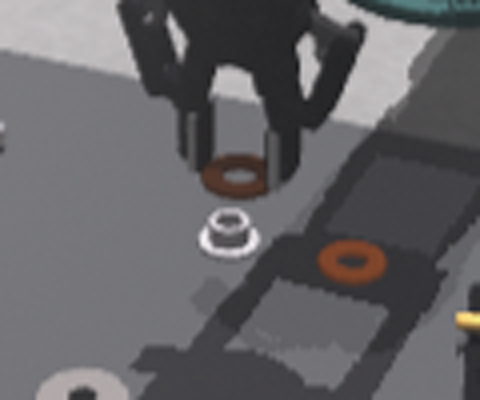

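The small ring is held level, its hole at scene(338.6,183.8) where it was expected. I carry it to the stud.

Call:
drive_tool --pt "-0.0092 0.021 0 0 0 0 0.036" --pt "-0.0092 0.03 0 0 0 0 0.036" --pt "-0.0092 0.03 0 0 0 0 0.036" --pt "-0.0092 0.03 0 0 0 0 0.036" --pt "-0.0092 0.03 0 0 0 0 0.036" --pt "-0.0092 0.03 0 0 0 0 0.036" --pt "-0.0092 0.03 0 0 0 0 0.036" --pt "-0.0092 0.03 0 0 0 0 0.036" --pt "-0.0092 0.03 0 0 0 0 0.036" --pt "-0.0092 0.03 0 0 0 0 0.036" --pt "0 0.03 0 0 0 0 0.036" --pt "0 0 0 0 0 0 0.036"

```text
time_s: 20.23
eef_pos: [0.4636, -0.2753, 0.1952]
tcp_rot: [[1.0, -0.006, -0.003], [-0.006, -1.0, -0.001], [-0.003, 0.001, -1.0]]
wrist_force: [0.1, -0.2, -0.6]
finger_gap: 0.476
finger_force: 30.4
```

Call:
drive_tool --pt "0 0 0.01 0 0 0 0.036" --pt "0 0 0.01 0 0 0 0.036" --pt "0 0 0.01 0 0 0 0.036" --pt "0 0 0 0 0 0 0.036" --pt "0 0 0 0 0 0 0.036" --pt "0 0 0 0 0 0 0.036"

```text
time_s: 20.73
eef_pos: [0.4654, -0.2703, 0.1672]
tcp_rot: [[1.0, 0.001, -0.0], [0.001, -1.0, 0.0], [-0.0, -0.0, -1.0]]
wrist_force: [0.1, -0.2, -0.4]
finger_gap: 0.471
finger_force: 30.4
```

Run:
```python
from h import *
e=sense()["eef_pos"];s=read_camera("scene");print(e,sense()["finger_gap"])
cv2.imwrite("pics/g8s.png",s)
p=proj("scene",e-[0,0,.072]);print("expect hole",p)
print(blob(s,p,14,"col"))
```

```text
[ 0.46538541 -0.27027375  0.16715212] 0.4736300039830554
expect hole [242.14907018 152.39312592]
(array([239.54709141, 153.04443675]), array([10.75,  5.25]), [])
```

Call:
drive_tool --pt "0 0.0005 0.008 0 0 0 0.036" --pt "0 0 0.008 0 0 0 0.036" --pt "0 0 0.008 0 0 0 0.036" --pt "0 0 0.004 0 0 0 0.036" --pt "0 0 0 0 0 0 0.036" --pt "0 0 0 0 0 0 0.036"

```text
time_s: 21.28
eef_pos: [0.4649, -0.2715, 0.1387]
tcp_rot: [[1.0, -0.0, -0.001], [-0.0, -1.0, 0.001], [-0.001, -0.001, -1.0]]
wrist_force: [0.4, 0.4, 0.2]
finger_gap: 0.472
finger_force: 30.4
```

Call:
drive_tool --pt "0 0 0.007 0 0 0 0.036" --pt "0 0 0.005 0 0 0 0.036" --pt "0 0 0.003 0 0 0 0.036" --pt "0 0 0 0 0 0 0.036" --pt "0 0 0 0 0 0 0.036"

```text
time_s: 21.7
eef_pos: [0.4651, -0.2715, 0.124]
tcp_rot: [[1.0, -0.0, -0.001], [-0.0, -1.0, 0.0], [-0.001, -0.0, -1.0]]
wrist_force: [-0.9, -0.1, 0.2]
finger_gap: 0.474
finger_force: 30.4
```

Call:
drive_tool --pt "0 0 0.002 0 0 0 0.036" --pt "0 0 0 0 0 0 0.036" --pt "0 0 0 0 0 0 0.036"

```text
time_s: 21.95
eef_pos: [0.4653, -0.2716, 0.1225]
tcp_rot: [[1.0, -0.0, 0.0], [-0.0, -1.0, -0.0], [0.0, 0.0, -1.0]]
wrist_force: [1.0, 0.1, 0.9]
finger_gap: 0.474
finger_force: 30.4
```

Call:
drive_tool --pt "0 0 0.001 0 0 0 0.036" --pt "0 0 0 0 0 0 0.036"

```text
time_s: 22.12
eef_pos: [0.4652, -0.2716, 0.1214]
tcp_rot: [[1.0, -0.0, 0.0], [-0.0, -1.0, -0.0], [0.0, 0.0, -1.0]]
wrist_force: [-0.4, 0.3, -0.1]
finger_gap: 0.47
finger_force: 30.4
```

Call:
drive_tool --pt "0 0 0.001 0 0 0 0.036" --pt "0 0 0 0 0 0 0.036"

```text
time_s: 22.28
eef_pos: [0.4651, -0.2716, 0.1203]
tcp_rot: [[1.0, -0.0, -0.0], [-0.0, -1.0, 0.0], [-0.0, -0.0, -1.0]]
wrist_force: [0.2, 0.4, -0.2]
finger_gap: 0.469
finger_force: 30.4
```

Call:
drive_tool --pt "0 0 0 0 0 0 0.046" --pt "0 0 0 0 0 0 0.052" --pt "0 0 0 0 0 0 0.054" --pt "0 0 -0.01 0 0 0 0.054" --pt "0 0 -0.02 0 0 0 0.054" --pt "0 0 -0.03 0 0 0 0.054" --pt "0 0 -0.02 0 0 0 0.054"

```text
time_s: 22.87
eef_pos: [0.4656, -0.2719, 0.2033]
tcp_rot: [[1.0, -0.0, 0.002], [-0.0, -1.0, -0.002], [0.002, 0.002, -1.0]]
wrist_force: [1.1, -1.4, 0.9]
finger_gap: 0.628
finger_force: 0.0
```

Call:
drive_tool --pt "-0.002 -0.028 0 0 0 0 0.04" --pt "-0.002 -0.03 0 0 0 0 0.04" --pt "-0.002 -0.03 0 0 0 0 0.04" --pt "-0.002 -0.03 0 0 0 0 0.04" --pt "-0.002 -0.03 0 0 0 0 0.04" --pt "-0.002 -0.03 0 0 0 0 0.04" --pt "-0.002 -0.03 0 0 0 0 0.04" --pt "-0.002 -0.03 0 0 0 0 0.04" --pt "-0.0015 -0.03 0 0 0 0 0.04" --pt "0 0 0 0 0 0 0.04" --pt "0 0 0 0 0 0 0.04" --pt "0 0 0 0 0 0 0.04"

```text
time_s: 23.87
eef_pos: [0.448, -0.0038, 0.2011]
tcp_rot: [[1.0, 0.0, 0.001], [0.0, -1.0, -0.001], [0.001, 0.001, -1.0]]
wrist_force: [-0.1, 0.1, -0.3]
finger_gap: 0.47
finger_force: 0.0
```

Run:
```python
from h import *
e=sense()["eef_pos"];t=read_camera("top");s=read_camera("scene");print(e,sense()["finger_gap"])
cv2.imwrite("pics/g9s.png",s)
a=cv2.resize(t[200:300,390:500],(440,400),interpolation=2);b=cv2.resize(s[145:205,195:255],(360,360),interpolation=2)
b=cv2.copyMakeBorder(b,0,40,0,0,0); cv2.imwrite("pics/g9.png",np.hstack([a,b]))
# clamp hub top hole in scene
print(cv2.cvtColor(s,6)[186:208,326:348])
```

```text
[ 0.44799168 -0.00383823  0.20108583] 0.47045907205961623
[[115 107 101 100 100 100  99 100  99 105 114 115 114 107 105 100  79  60
   57  56  56  56]
 [116 102 100 100  99  99  99  99  99  99 105 105 106  99  99  80  59  56
   56  56  56  55]
 [107 101 100 100  99 100 100  99 100  99 100  99  99  80  77  59  56  56
   56  56  57  56]
 [109 101  99  99 100 100  99 100 100  99  99  99  81  58  57  57  57  56
   56  56  57  55]
 [115 110 101 100  99 100  99  99  99  99  99 100  64  55  55  57  58  56
   57  56  56  82]
 [115 115 110 109 100 100  99 108 101  99  80  77  59  56  56  56  56  57
   56  54  82  97]
 [114 115 115 115 110 108 109 114 109  96  91 143 147 149  93  60  56  55
   56  82  98  99]
 [115 115 115 115 116 116 114 120 114  87  91 129 133 147 189 126  66  80
   84  97  99  98]
 [116 116 116 115 116 115 120 119  97  82  82  82  84  96 165 137 107  99
   99  99  99  99]
 [116 115 115 115 116 116 110 121  84  81  84  85  85  83  98 125 120 109
  100  99  99  99]
 [116 115 114 115  94 104  96 113 112 103  91  91  97  97 114 108 124 116
  109 108 100  99]
 [114 115 115  95  
[... 304 characters left out ...]
5  84  84  81  79  82 117 126
  146 119 114 115]
 [ 69  70  69  70 110 125 120 112  97  93  84  82  81  95 102 112 126 125
   89  89  89 111]
 [ 69  69  70  68  86 101 120 125 119 117 111 108 111 118 123 128 118  99
   73  68  67  88]
 [ 69  68  69  69  71  74  94 101 111 113 116 118 120 119 106 103  90  71
   69  68  69  68]
 [ 69  70  69  69  69  70  71  74  82  87  91  93  94  92  76  73  70  69
   69  67  68  68]
 [ 69  68  68  69  67  69  69  69  70  72  71  70  71  71  68  68  69  69
   68  67  67  67]
 [ 68  68  69  70  69  68  69  69  67  68  69  69  69  68  69  69  68  68
   67  68  68  68]
 [ 68  70  69  69  69  69  68  68  68  68  69  69  69  67  69  68  68  68
   68  69  68  67]]
```

View pics/g9.png

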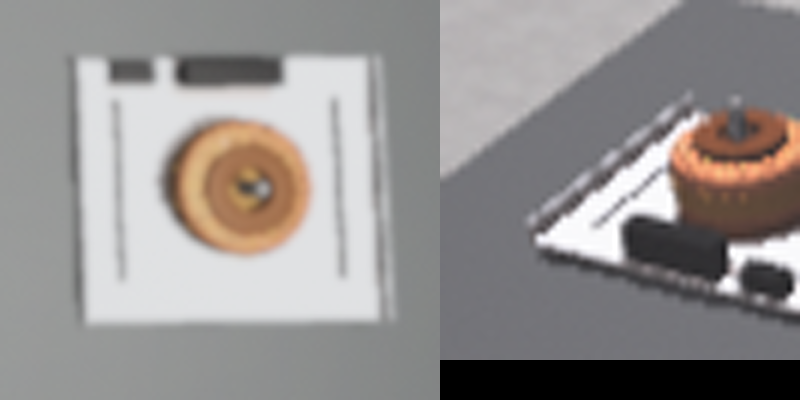

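The small ring lies flat on the transformer with the stud through it. Last is the clamp.

Call:
drive_tool --pt "0 0 0.02 0 0 0 0.04" --pt "0 0 0.03 0 0 0 0.04" --pt "0 0 0.03 0 0 0 0.04" --pt "0 0 0.02 0 0 0 0.04" --pt "0 0 0.01 0 0 0 0.04" --pt "0 0 0.005 0 0 0 0.04" --pt "0 0 0.002 0 0 0 0.04" --pt "0 0 0 0 0 0 0.04" --pt "0 0 0 0 0 0 0.04"

```text
time_s: 24.72
eef_pos: [0.4489, -0.004, 0.0849]
tcp_rot: [[1.0, -0.001, 0.003], [-0.001, -1.0, -0.001], [0.003, 0.001, -1.0]]
wrist_force: [-0.2, 1.4, 0.6]
finger_gap: 0.468
finger_force: 0.0
```

Call:
drive_tool --pt "0 0 0 0 0 0 0.035" --pt "0 0 0 0 0 0 0.03" --pt "0 0 0 0 0 0 0.024" --pt "0 0 0 0 0 0 0.02" --pt "0 0 0 0 0 0 0.02" --pt "0 0 0 0 0 0 0.02" --pt "0 0 0 0 0 0 0.02"

```text
time_s: 25.3
eef_pos: [0.4485, -0.0036, 0.0846]
tcp_rot: [[1.0, -0.0, 0.002], [-0.0, -1.0, -0.0], [0.002, 0.0, -1.0]]
wrist_force: [-0.7, 0.5, 4.5]
finger_gap: 0.277
finger_force: 29.2
```

Call:
drive_tool --pt "0 0 -0.003 0 0 0 0.018" --pt "0 0 -0.01 0 0 0 0.018" --pt "0 0 -0.02 0 0 0 0.018" --pt "0 0 -0.03 0 0 0 0.018" --pt "0 0 -0.03 0 0 0 0.018" --pt "0 0 -0.03 0 0 0 0.018" --pt "0 0 0 0 0 0 0.018" --pt "0 0 0 0 0 0 0.018" --pt "0 0 0 0 0 0 0.018"

```text
time_s: 26.05
eef_pos: [0.4474, -0.0035, 0.2061]
tcp_rot: [[1.0, -0.0, -0.001], [-0.0, -1.0, 0.0], [-0.001, -0.0, -1.0]]
wrist_force: [-0.5, -0.4, -0.4]
finger_gap: 0.275
finger_force: 29.5
```

Run:
```python
from h import *
e=sense()["eef_pos"];s=read_camera("scene");print(e,sense()["finger_gap"])
cv2.imwrite("pics/g10.png",cv2.resize(s[120:210,280:390],None,fx=5,fy=5,interpolation=2))
print("expect bottom centre",proj("scene",e-[0,0,.0846]),"top",proj("scene",e-[0,0,.0666]))
```

```text
[ 0.44738076 -0.00351044  0.20611207] 0.2758367702876022
expect bottom centre [336.42456483 159.62681799] top [336.44147836 153.09633882]
```

View pics/g10.png

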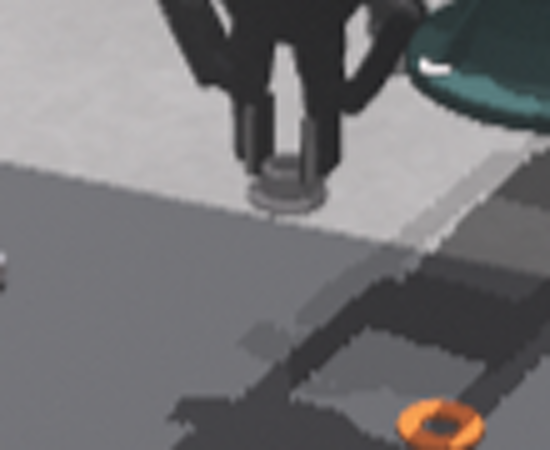

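The clamp is held upright, its flange at scene(337.4,158) as expected. I carry it over and lower it.

Call:
drive_tool --pt "0.002 0.0275 0 0 0 0 0.018" --pt "0.002 0.03 0 0 0 0 0.018" --pt "0.002 0.03 0 0 0 0 0.018" --pt "0.002 0.03 0 0 0 0 0.018" --pt "0.002 0.03 0 0 0 0 0.018" --pt "0.002 0.03 0 0 0 0 0.018" --pt "0.002 0.03 0 0 0 0 0.018" --pt "0.002 0.03 0 0 0 0 0.018" --pt "0.0016 0.03 0 0 0 0 0.018" --pt "0 0 0 0 0 0 0.018" --pt "0 0 0 0 0 0 0.018" --pt "0 0 0 0 0 0 0.018"

```text
time_s: 27.1
eef_pos: [0.4647, -0.2704, 0.2046]
tcp_rot: [[1.0, -0.001, -0.003], [-0.001, -1.0, 0.003], [-0.003, -0.003, -1.0]]
wrist_force: [-0.5, 0.8, -1.1]
finger_gap: 0.277
finger_force: 29.6
```

Call:
drive_tool --pt "0 0 0.01 0 0 0 0.018" --pt "0 0 0.015 0 0 0 0.018" --pt "0 0 0.012 0 0 0 0.018" --pt "0 0 0.006 0 0 0 0.018" --pt "0 0 0 0 0 0 0.018" --pt "0 0 0 0 0 0 0.018" --pt "0 0 0 0 0 0 0.018"

```text
time_s: 27.68
eef_pos: [0.4657, -0.2711, 0.1641]
tcp_rot: [[1.0, 0.0, 0.001], [0.0, -1.0, -0.001], [0.001, 0.001, -1.0]]
wrist_force: [-0.3, -0.1, -0.7]
finger_gap: 0.28
finger_force: 29.6
```

Run:
```python
from h import *
e=sense()["eef_pos"];s=read_camera("scene");print(e,sense()["finger_gap"])
cv2.imwrite("pics/g11.png",cv2.resize(s[130:200,200:290],None,fx=6,fy=6,interpolation=2))
print("flange bottom",proj("scene",e-[0,0,.0846]),"stud tip",proj("scene",(.465,-.271,.066)))
```

```text
[ 0.46567227 -0.27106848  0.16405742] 0.27656619496141277
flange bottom [242.48681019 157.58875233] stud tip [243.19227718 161.88856542]
```

View pics/g11.png

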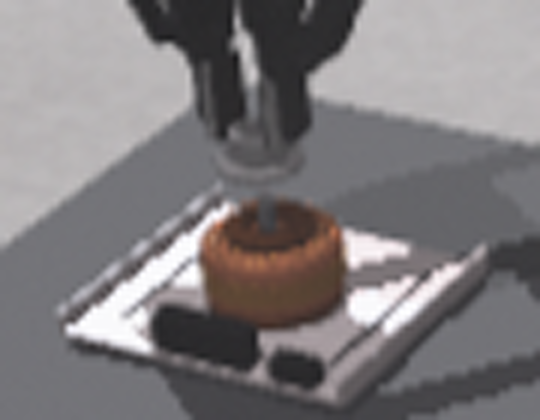

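The flange centre at scene(243.3,156.7) is above the stud tip at (244.4,163), within 2 mm. I lower it.

Call:
drive_tool --pt "0 0 0.005 0 0 0 0.018" --pt "0 0 0.005 0 0 0 0.018" --pt "0 0 0.005 0 0 0 0.018" --pt "0 0 0 0 0 0 0.018" --pt "0 0 0 0 0 0 0.018"

```text
time_s: 28.15
eef_pos: [0.465, -0.2709, 0.1476]
tcp_rot: [[1.0, -0.0, -0.001], [-0.0, -1.0, 0.001], [-0.001, -0.001, -1.0]]
wrist_force: [0.6, 0.7, 0.2]
finger_gap: 0.273
finger_force: 29.6
```

Call:
drive_tool --pt "0 0 0.005 0 0 0 0.018" --pt "0 0 0.003 0 0 0 0.018" --pt "0 0 0.003 0 0 0 0.018" --pt "0 0 0 0 0 0 0.018" --pt "0 0 0 0 0 0 0.018"

```text
time_s: 28.57
eef_pos: [0.4652, -0.271, 0.1371]
tcp_rot: [[1.0, -0.0, -0.001], [-0.0, -1.0, 0.0], [-0.001, -0.0, -1.0]]
wrist_force: [-0.6, 0.8, -0.9]
finger_gap: 0.278
finger_force: 29.6
```

Call:
drive_tool --pt "0 0 0.0015 0 0 0 0.018" --pt "0 0 0 0 0 0 0.018" --pt "0 0 0 0 0 0 0.018"

```text
time_s: 28.82
eef_pos: [0.4653, -0.2711, 0.136]
tcp_rot: [[1.0, -0.0, 0.0], [-0.0, -1.0, -0.0], [0.0, 0.0, -1.0]]
wrist_force: [0.4, -0.1, -0.5]
finger_gap: 0.277
finger_force: 29.6
```

Call:
drive_tool --pt "0 0 0.001 0 0 0 0.018" --pt "0 0 0 0 0 0 0.018"

```text
time_s: 28.98
eef_pos: [0.4653, -0.2711, 0.1349]
tcp_rot: [[1.0, -0.0, -0.0], [-0.0, -1.0, -0.0], [-0.0, 0.0, -1.0]]
wrist_force: [0.6, -0.4, 0.2]
finger_gap: 0.278
finger_force: 29.6
```

Call:
drive_tool --pt "0 0 0.0007 0 0 0 0.018" --pt "0 0 0 0 0 0 0.018"

```text
time_s: 29.15
eef_pos: [0.4654, -0.2711, 0.1348]
tcp_rot: [[1.0, -0.0, 0.0], [-0.0, -1.0, -0.0], [0.0, 0.0, -1.0]]
wrist_force: [-0.5, 0.4, 2.0]
finger_gap: 0.274
finger_force: 29.9
```

Contact felt. I release, rise and move aside.

Call:
drive_tool --pt "0 0 0 0 0 0 0.026" --pt "0 0 0 0 0 0 0.032" --pt "0 0 0 0 0 0 0.038" --pt "0 0 0 0 0 0 0.038" --pt "0 0 -0.01 0 0 0 0.038" --pt "0 0 -0.02 0 0 0 0.038" --pt "0 0 -0.03 0 0 0 0.038" --pt "0 0 -0.02 0 0 0 0.038" --pt "0 -0.02 0 0 0 0 0.038" --pt "0 -0.035 0 0 0 0 0.038" --pt "0 -0.035 0 0 0 0 0.038" --pt "0 -0.035 0 0 0 0 0.038"

```text
time_s: 30.15
eef_pos: [0.4653, -0.1452, 0.2153]
tcp_rot: [[1.0, -0.002, 0.001], [-0.002, -1.0, -0.0], [0.001, 0.0, -1.0]]
wrist_force: [0.5, 0.4, -0.4]
finger_gap: 0.447
finger_force: 0.0
```

Call:
drive_tool --pt "0 -0.035 0 0 0 0 0.038" --pt "0 -0.035 0 0 0 0 0.038" --pt "0 -0.02 0 0 0 0 0.038" --pt "0 0 0 0 0 0 0.038" --pt "0 0 0 0 0 0 0.038" --pt "0 0 0 0 0 0 0.038"

```text
time_s: 30.65
eef_pos: [0.4656, -0.0566, 0.2148]
tcp_rot: [[1.0, -0.0, 0.001], [-0.0, -1.0, -0.001], [0.001, 0.001, -1.0]]
wrist_force: [-0.5, -0.1, -0.6]
finger_gap: 0.447
finger_force: 0.0
```

Run:
```python
from h import *
t=read_camera("top");s=read_camera("scene");print(sense()["eef_pos"])
a=cv2.resize(t[200:300,390:500],(440,400),interpolation=2);b=cv2.resize(s[145:205,215:275],(360,360),interpolation=2)
b=cv2.copyMakeBorder(b,0,40,0,0,0); cv2.imwrite("pics/g12.png",np.hstack([a,b]))
t0=cv2.imread("pics/top0.png"); 
for n,(x,y) in dict(spool=(308,146),dish=(212,157)).items(): print(n,cv2.absdiff(t,t0)[y-22:y+22,x-22:x+22].mean())
```

```text
[ 0.46552383 -0.05713067  0.21446818]
spool 9.507747933884298
dish 8.803719008264462
```

View pics/g12.png

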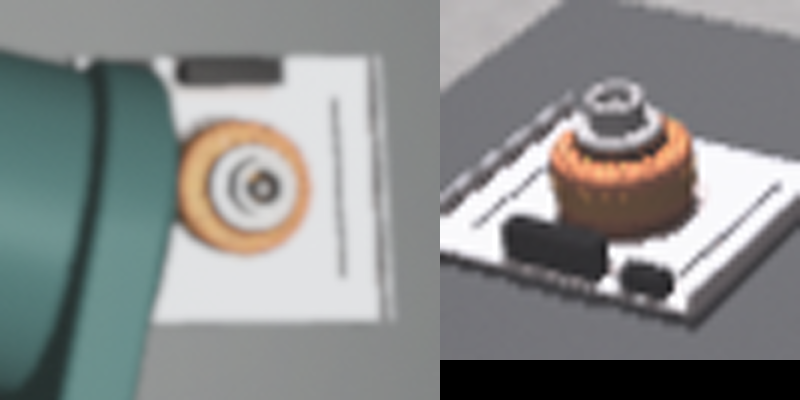

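The stack is complete: the clamp sits flange down and level, with the stud tip inside its bore at top crop (262,187). The gripper was never near the spool or the dish.

```bash
python3 -c "
from workcell import *
print(close_job())"
```

```text
the job is handed in; nothing more can be done
None
```

The stack is built on the stud in the order asked (large ring, transformer, small ring, clamp flange down), each part looks flat and centred in the camera views, I steered clear of the spool and dish, and the job was handed in at about 31 s.

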